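# Clear the tins and hold the collet drawer open

### The arm

A 7-joint arm with a two-finger parallel gripper is mounted at the origin on the work surface. World frame = base frame: x ahead of the robot, y to its left, z up, the work surface at z = 0. Lengths are in m, angles in rad, forces in N, time in s.
With the tool pointing down it reaches from about 0.425 to 0.95 m from the base axis. Payload 4.7 kg.
Tool frame: the origin (TCP) lies between the finger pads; the fingertips stand 19 mm ahead of it and the grasp point (between the pads) is the TCP; z points along the fingers, y is the direction in which the jaws open and shut (so a half turn about z gives the same grasp; the last joint's range is limited). The gripper opens to 85 mm and grips with 20 to 120 N. Pads are 22 mm wide; open, the fingers measure 114 mm over their backs; the gripper's body (76 mm by 85 mm) begins 54 mm behind the grasp point. The pads swing forward as they close: fully open they stand 13 mm farther back than shut.
Start: joints at [-1.24, 0.469, -0.049, 1.532, 0.024, 1.141, -0.082], TCP at [0.238, 0.632, 0.25] pointing down, gripper open.
Joint ranges: [-2.59, 2.59], [-0.33, 1.99], [-1.39, 1.29], [0.1, 2.45], [-1.04, 4.18], [0.21, 1.99], [-2.66, 2.66]. Speed limits (rad/s): [2.57, 2.57, 3.14, 3.14, 3.14, 3.14, 3.14].

### API

Orientations are given as a unit quaternion [x, y, z, w].
In Python, from rig import get_state, capture, finish_job gives the robot as it stands. The module is installed in compiled form; this text tells all that it offers.
- The arm moves only by the tool servo_tool, never from a script. Its argument "plan" is a list of rows, each a list of 7 numbers: the shift along the tool's x, y, z in mm, then the turn, a rotation vector about the tool's x, y, z in rad, then the closure, from -1 (fully open) to 1 (shut). In form: [[tx, ty, tz, rx, ry, rz, claw], ...]. A call has 1 to 20 rows; each row shifts and turns the commanded pose from where the row before left it, along the tool's axes as they then stand; what a row does not reach is not made up. A row lasts 1/12 s, in which the tool goes at most 41.7 mm and 7.16 degrees, less where a joint would pass 70% of its speed; a pose out of reach is approached as far as the arm can. A call is refused whole if a number of a shift passes 41.7 or a number of a turn 0.125, either way. A call with a gripper value outside its range is refused whole. The fingers move at their own pace and stop on an object; "grip_force" is the grip in N (left out, the last holds). Time passes only in rows, so rows that do not move let the fingers close. It gives the time, the measured TCP pose, the force and the opening at its end, in the units of the state.
- get_state(): the state, without advancing time (a new reading comes with each control period).
- capture(name): name is "scene" or "top" or "wrist"; returns a dict with "frame" (480x640x3 uint8, red, green, blue), "intrinsics" (3x3 intrinsics, pixels), "rvec" (rotation vector, rad) and "tvec" (3), from world to camera coordinates, as OpenCV has them; the wrist camera has in their place "tool_from_camera" (4x4, takes a point from camera to tool coordinates, whose origin is the TCP and whose axes are the flange's). Camera axes: x right, y down, z forward; pixel columns grow to the right and rows downward; lengths in m; the calibration is good to about 2 mm. A picture is of the moment at which its call begins: read the wrist's pose just before it. There is no depth.
- finish_job(): hands the job in, once; it reports no verdict.
The state is a dict: "time_s": time; "joint_pos": joint angles; "qvel": joint speeds; "effort": joint torques, N m; "tool_pos": TCP position; "ee_rot": TCP orientation; "wrist_force": force on the tool from outside, world axes, zero at the start; "ft_torque": the same for the moment, N m; "gripper_width": finger opening in m.
Only numpy, scipy, OpenCV 4.12 (cv2) and the standard library are available. Lean on these libraries where they do the work, as an engineer would, in place of code of your own. Each camera call takes 0.05 s, during which the arm holds its last target.

### The job

Two tins stand in the way of the collet drawer: stand them upright in the two free places on the ledge, so that they continue the row of tins there. Then tug the drawer's handle with the catch still as you found it to learn whether it is caught; if it is, slide the catch's knob on the cabinet's top to the left (seen from the drawer's front) to release it, pull the drawer most of the way out and finish while still holding it open by its handle, because it springs shut when let go. Leave the other things where they are.

Things in the scene. Friction and masses are not known exactly. Their poses are not given: they have to be found in the camera images.
- tin_a: one of the two tins that stand on the bench in front of the drawer, in the way of its handle: round lidded aluminium tin, 53 mm in diameter, 85 mm tall, about 0.25 kg; origin: centre of its underside, z up. The tins are all alike and either may go to either place
- tin_b: the other tin in front of the drawer, alike: round lidded aluminium tin, 53 mm in diameter, 85 mm tall, about 0.25 kg; origin: centre of its underside, z up
- tin_c: tin already in the row on the ledge, third place, next to the free places; bystander: round lidded aluminium tin, 53 mm in diameter, 85 mm tall, about 0.25 kg; origin: centre of its underside, z up
- tin_d: tin already in the row on the ledge, fourth place; bystander: round lidded aluminium tin, 53 mm in diameter, 85 mm tall, about 0.25 kg; origin: centre of its underside, z up
- ledge: low plywood shelf standing on the bench to the left of the cabinet, fixed, board 330 mm (its x) by 110 mm (its y), board top 50 mm above the bench, a lip 10 mm higher along its +y edge, 52 mm from the row line; four dark flat disc marks (58 mm, not recessed) lie in a row along its x axis, 75 mm apart. Origin: on the bench under the board's centre; x runs along the row away from the robot, z up
- place0 (a point): centre of the first free place (disc mark) of the row, the end nearest to the robot, on the board's top surface; axes as the ledge's
- place1 (a point): centre of the second free place of the row, 75 mm further along the row, beside tin_c's place; axes as the ledge's
- cabinet: low green steel cabinet, fixed to the bench, 220 mm deep (x), 300 mm wide (y), 110 mm high, with one shallow drawer filling its front. Origin: on the bench under its centre; x points from the front to the back, so the front face is at x = -110 mm; y to the left seen from the front; z up
- drawer_out (a joint): how far the drawer is out, m: 0 shut, stop at 0.10; it slides towards the cabinet's -x. A spring pulls it shut (about 4 N shut, 6 N fully out, plus light friction) and it shuts again if let go. When the hidden bolt of the catch holds it, it gives only about 7 mm and then stops dead
- drawer: the drawer with its handle, a round steel bar 12 mm thick and 124 mm long, along the cabinet's y, carried by two 10 mm rods 56 mm either side of its middle, 60 mm clear before the drawer's front and level with it near the top. Origin and axes: the cabinet's own, moved out with the drawer: use point pull_bar for the bar
- pull_bar (a point): middle of the handle bar's axis, 95 mm above the bench, 60 mm out from the drawer's front, with free space of about 50 mm all round it in front and behind; moves with the drawer; axes as the cabinet's
- catch_knob (a point): middle of the catch's black knob: upright, round, 22 mm in diameter, 32 mm tall, its foot 7 mm and its top 39 mm above the cabinet's top, this point 23 mm above it (133 mm above the bench), on a plate 34 by 26 mm. At the cabinet's x = -80 mm, y = 90 mm plus the catch's travel. Axes as the cabinet's
- catch (a joint): travel of the catch's knob along the cabinet's +y, m: 0 to 0.032, both ends stops; found between 0.005 and 0.017. Stiff (about 3 N), stays where left. The bolt's keeper in the drawer is hidden and its fit varies: the knob's place does not tell whether the drawer is caught, only a tug does. Beyond 0.025 the drawer is always free
- chuck_key: steel T-shaped chuck key lying flat, 80 mm long, crossbar 60 mm, 14 mm high, on the bench between the two tins that are in the way; bystander; origin: under its middle, x along the shank to the square tip
- bearing: steel ring 52 mm in diameter, 16 mm high, lying on the cabinet's top; bystander; origin: centre of its underside
- turned_part: stepped turned steel part standing on the bench to the right of the cabinet's front, 42 mm in diameter, 62 mm tall; bystander; origin: centre of its underside
- wrench: open-ended wrench lying on the bench on the right; bystander; origin: under its middle
- brush: bench brush lying on the bench on the right; bystander; origin: under its middle
Not all that is in view belongs to the job. Leave any black, blue or pink look-alike of the tin_b alone.

How it is judged:
On the way, in this order (a step that is already met when the one before it is completed fails the run):
1. both tins stand released in the two free places of the row ((((horizontal distance between tin_a and place0 below 0.012 m and z of tin_a in the frame of ledge between 0.045 and 0.056 m and angle between tin_a's own z axis and vertical below 0.1 rad) and (horizontal distance between tin_b and place1 below 0.012 m and z of tin_b in the frame of ledge between 0.045 and 0.056 m and angle between tin_b's own z axis and vertical below 0.1 rad)) or ((horizontal distance between tin_b and place0 below 0.012 m and z of tin_b in the frame of ledge between 0.045 and 0.056 m and angle between tin_b's own z axis and vertical below 0.1 rad) and (horizontal distance between tin_a and place1 below 0.012 m and z of tin_a in the frame of ledge between 0.045 and 0.056 m and angle between tin_a's own z axis and vertical below 0.1 rad))) and contact force between the fingers and tin_a below 0.2 N and linear speed of each of tin_a, tin_b below 0.03 m/s and contact force between the fingers and tin_b below 0.2 N), for 0.2 s.
2. the handle is tugged with the catch still as found: the drawer gives at least 3 mm while the knob has not been moved by more than 4 mm (value of joint drawer_out above 0.003 m and contact force between the fingers and drawer above 1.5 N and distance of catch_knob from where it was at the start of the episode below 0.004 m), for 0.05 s.
3. the drawer is pulled most of the way out by its handle (value of joint drawer_out above 0.07 m and contact force between the fingers and drawer above 1.5 N), for 0.2 s.
At the end, for the whole second after the job is handed in: The program ends holding: the drawer is still at least 70 mm out (of 100 mm) and still, held by the fingers on its handle (contact over 1.5 N) against its spring; the two tins stand released, upright (within 6 degrees) on the ledge, one in each free place, within 12 mm of its centre (all of step 1 and all of step 3 and velocity of joint drawer_out between -0.02 and 0.02 m/s); the arm keeps its last pose, push and grip.
It fails at once if a bystander is disturbed: moved by more than 25 mm (distance of any of tin_c, tin_d, chuck_key, bearing, turned_part, wrench, brush from where it was at the start of the episode above 0.025 m).
It also fails if it takes over 72 s, if anything falls off the work surface, if the arm or the gripper's body presses on something with over 40 N, if the wrist force passes 120 N, or if a joint passes its speed limit or range.

## Working session

There is one attempt and no reset: what is moved stays moved. The work goes in short steps, Python scripts to look and compute and a tool call to move; the robot and the scene stay as the last step left them, time stands still between calls to the robot, and variables do not carry over. Pictures are saved under pics/ and viewed, and the job is handed in when it is done.

Besides the shell and the picture viewer there is one more tool, called after ">>>" by a JSON object that holds its "method" and its "body". servo_tool: Moves the arm, as the interface text tells. Its arguments: {"type":"object","properties":{"plan":{"type":"array","items":{"type":"array","items":{"type":"number"}}},"grip_force":{"type":"number"}},"required":["plan"]}

```bash
mkdir -p pics
python3 - <<'E'
from rig import get_state, capture
import cv2
s=get_state();print({k:s[k] for k in('time_s','tool_pos','ee_rot','gripper_width','joint_pos')})
for n in('scene','top','wrist'):
    c=capture(n);cv2.imwrite(f'pics/{n}0.png',c['frame'][:,:,::-1])
    print(n,[ (k,v) for k,v in c.items() if k!='frame'])
E
```

```text
{'time_s': 0.0, 'tool_pos': array([0.23744402, 0.63127865, 0.24924929]), 'ee_rot': array([ 1.78921438e-01,  9.83862875e-01, -9.69043246e-04, -1.54096875e-04]), 'gripper_width': 0.0856413155149637, 'joint_pos': array([-1.23990495,  0.46946256, -0.04859285,  1.53368881,  0.02406813,
        1.14098783, -0.08230532])}
scene [('intrinsics', array([[438.07446336,   0.        , 312.40181783],
       [  0.        , 438.07446336, 244.87055523],
       [  0.        ,   0.        ,   1.        ]])), ('rvec', array([ 1.4107995 ,  2.13094576, -0.90349703])), ('tvec', array([ 0.26047674, -0.28866397,  1.54413465]))]
top [('intrinsics', array([[508.03984909,   0.        , 329.48503073],
       [  0.        , 508.03984909, 233.07669146],
       [  0.        ,   0.        ,   1.        ]])), ('rvec', array([ 2.14622577, -2.08208952,  0.21026356])), ('tvec', array([-0.0375754 ,  0.56566695,  0.96391017]))]
wrist [('intrinsics', array([[375.61428679,   0.        , 319.0943818 ],
       [  0.        , 375.61428679, 243.25085552],
       [  0.        ,   0.        ,   1.        ]])), ('tool_from_camera', array([[ 4.24708120e-05, -9.50036059e-01, -3.12140169e-01,
         8.03241575e-02],
       [ 9.99999998e-01,  2.68944577e-05,  5.42067604e-05,
        -1.05659269e-04],
       [-4.31035365e-05, -3.12140170e-01,  9.50036058e-01,
        -1.22554124e-01],
       [ 0.00000000e+00,  0.00000000e+00,  0.00000000e+00,
         1.00000000e+00]]))]
```

View pics/scene0.png

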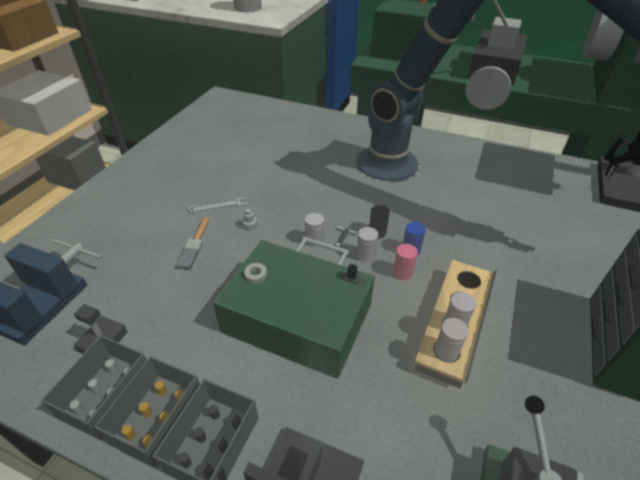

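View pics/top0.png

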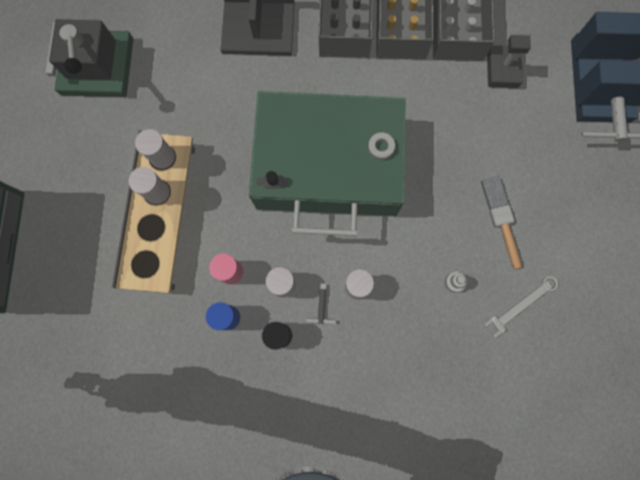

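View pics/wrist0.png

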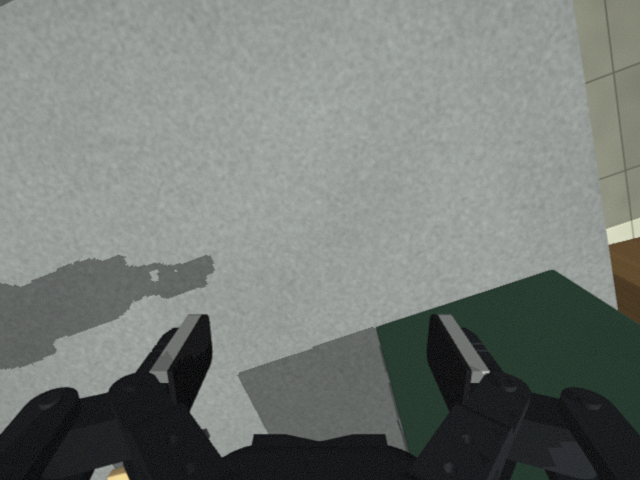

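The top view shows grey tins at about (280,281) and (360,284), with the free discs at (151,228) and (145,264). The handle bar is near (325,231) and the knob near (272,178). The coloured look-alikes are at (224,268), (221,316) and (277,335).

```bash
cat > h.py <<'E'
import numpy as np, cv2
from rig import get_state, capture
from scipy.spatial.transform import Rotation as R
def ray(c,uv,z):
    K=c['intrinsics'];Rm=cv2.Rodrigues(c['rvec'])[0];C=-Rm.T@c['tvec']
    d=Rm.T@np.linalg.inv(K)@np.array([uv[0],uv[1],1.]);return C+d*(z-C[2])/d[2]
def proj(c,p):
    return cv2.projectPoints(np.array([p],float),c['rvec'],c['tvec'],c['intrinsics'],None)[0].ravel()
E
python3 - <<'E'
from h import *
c=capture('top');f=c['frame'];hsv=cv2.cvtColor(f,cv2.COLOR_RGB2HSV)
print('campos',-cv2.Rodrigues(c['rvec'])[0].T@c['tvec'])
# discs: dark
def blobs(m,amin,amax,roi):
    mm=np.zeros_like(m);x0,y0,x1,y1=roi;mm[y0:y1,x0:x1]=m[y0:y1,x0:x1]
    for k in cv2.findContours(mm,cv2.RETR_EXTERNAL,cv2.CHAIN_APPROX_NONE)[0]:
        a=cv2.contourArea(k)
        if amin<a<amax: yield a,cv2.fitEllipse(k),k
V=hsv[...,2];S=hsv[...,1]
print('discs')
for a,e,k in blobs((V<60).astype(np.uint8)*255,200,2000,(120,200,190,290)): print(a,e,ray(c,e[0],.05)[:2])
for thr in(130,):
  print('tins')
  for a,e,k in blobs(((V>thr)&(S<40)).astype(np.uint8)*255,200,2000,(120,120,400,310)): print(thr,a,e,ray(c,e[0],.085)[:2],ray(c,e[0],.135)[:2])
print('knob')
for a,e,k in blobs((V<45).astype(np.uint8)*255,30,800,(255,165,290,195)): print(a,e,ray(c,e[0],.149)[:2])
m=(((V>110)&(S<60))*255).astype(np.uint8)
print('bar')
for a,e,k in blobs(m,50,3000,(280,220,370,240)): print(a,cv2.minAreaRect(k),ray(c,cv2.minAreaRect(k)[0],.1)[:2])
cv2.imwrite('pics/topz.png',cv2.resize(f[110:360,100:420],None,fx=2.5,fy=2.4,interpolation=cv2.INTER_CUBIC)[:,:,::-1])
E
```

```text
campos [ 0.36276627 -0.02632728  1.05745985]
discs
473.0 ((144.8328094482422, 263.84954833984375), (23.53238296508789, 25.68720054626465), 56.79234313964844) [0.49403092 0.34667428]
452.5 ((150.71600341796875, 227.28213500976562), (23.004667282104492, 25.154935836791992), 61.866783142089844) [0.56896585 0.34243738]
tins
130 599.5 ((359.0561218261719, 282.1668701171875), (27.422391891479492, 28.082237243652344), 149.2603302001953) [ 0.46663867 -0.08010157] [ 0.46129796 -0.07733671]
130 579.0 ((278.91015625, 280.40972900390625), (26.123178482055664, 28.31875228881836), 26.448589324951172) [0.46534951 0.07353567] [0.46007509 0.06840111]
130 366.0 ((324.3374328613281, 216.5566864013672), (36.073211669921875, 69.53872680664062), 93.18901824951172) [ 0.593686   -0.00944436] [ 0.58181303 -0.01031241]
130 545.0 ((141.58731079101562, 179.72251892089844), (25.252117156982422, 27.62858009338379), 68.1473159790039) [0.65810364 0.35759904] [0.64291857 0.33785908]
130 456.0 ((381.2465515136719, 144.47401428222656), (23.426151275634766, 24.866596221923828), 91.61265563964844) [ 0.74710778 -0.11981263] [ 0.72734648 -0.11500599]
130 543.0 ((148.71311950683594, 140.8418426513672), (24.32046127319336, 31.29952621459961), 63.213462829589844) [0.74056459 0.35171634] [0.72113971 0.33227884]
knob
86.0 ((272.07025146484375, 178.46319580078125), (9.289483070373535, 12.151092529296875), 152.12498474121094) [0.64850652 0.08927643]
bar
1546.5 ((324.5, 229.5), (19.0, 89.0), 90.0) [ 0.56453463 -0.01084571]
```

View pics/topz.png

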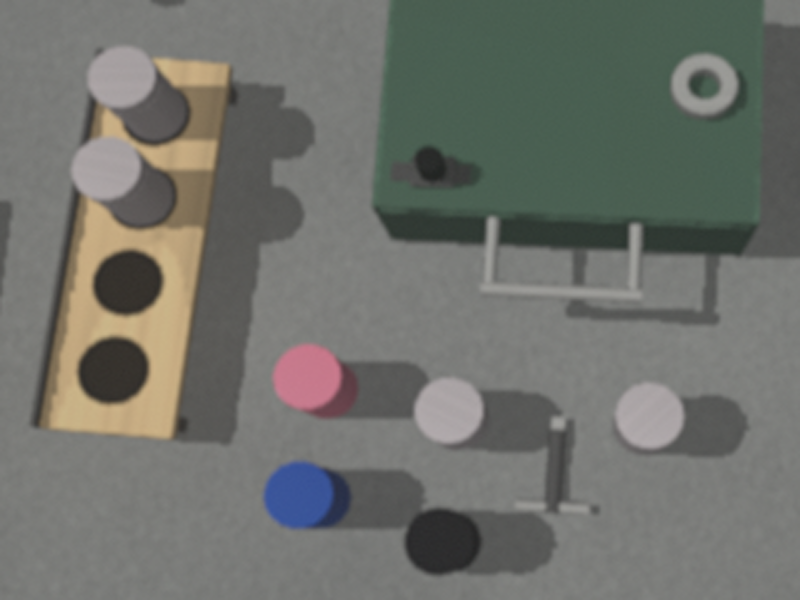

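>>> {"method": "servo_tool", "body": {"plan": [[0, 0, 0, 0, 0, -0.101, -1], [0, 0, 0, 0, 0, -0.101, -1], [0, 0, 0, 0, 0, -0.101, -1], [-14.4, -30.2, 2.8, 0, 0, 0, -1], [-14.4, -30.2, 2.8, 0, 0, 0, -1], [-14.4, -30.2, 2.8, 0, 0, 0, -1], [-14.4, -30.2, 2.8, 0, 0, 0, -1], [-14.4, -30.2, 2.8, 0, 0, 0, -1], [-14.4, -30.2, 2.8, 0, 0, 0, -1], [-14.4, -30.2, 2.8, 0, 0, 0, -1], [-14.4, -30.2, 2.8, 0, 0, 0, -1], [-14.4, -30.2, 2.8, 0, 0, 0, -1], [-14.4, -30.2, 2.8, 0, 0, 0, -1]], "grip_force": 40}}

```text
time_s: 1.28
tool_pos: [0.3645, 0.3205, 0.2222]
ee_rot: [0.028, 1.0, 0.0, 0.0]
wrist_force: [1.2, 0.3, 0.4]
gripper_width: 0.0853
```

>>> {"method": "servo_tool", "body": {"plan": [[-14.4, -30.2, 2.8, 0, 0, 0, -1], [-14.4, -30.2, 2.8, 0, 0, 0, -1], [-14.4, -30.2, 2.8, 0, 0, 0, -1], [-14.4, -30.2, 2.8, 0, 0, 0, -1], [-14.4, -30.2, 2.8, 0, 0, 0, -1], [-14.4, -30.2, 2.8, 0, 0, 0, -1], [-14.4, -30.2, 2.8, 0, 0, 0, -1], [-14.4, -30.2, 2.8, 0, 0, 0, -1], [0, 0, 0, 0, 0, 0, -1], [0, 0, 0, 0, 0, 0, -1], [0, 0, 0, 0, 0, 0, -1]]}}

```text
time_s: 2.2
tool_pos: [0.4653, 0.0748, 0.1998]
ee_rot: [0.028, 1.0, 0.0, -0.0]
wrist_force: [-0.7, 0.3, 0.5]
gripper_width: 0.0854
```

```bash
cat >> h.py <<'E'
def todo(p):
    s=get_state();d=R.from_quat(s['ee_rot']).inv().apply(np.array(p)-s['tool_pos'])*1000
    y=R.from_quat(s['ee_rot']).as_matrix()[:,1]
    print('t',s['time_s'],'pos',s['tool_pos'].round(4),'tool delta mm',d.round(1),'jaw yaw deg',np.degrees(np.arctan2(y[1],y[0])).round(2),'w',s['gripper_width'],'F',np.round(s['wrist_force'],1))
def wrist():
    s=get_state();c=capture('wrist');T=np.eye(4);T[:3,:3]=R.from_quat(s['ee_rot']).as_matrix();T[:3,3]=s['tool_pos']
    M=np.linalg.inv(T@c['tool_from_camera']);c['rvec']=cv2.Rodrigues(M[:3,:3])[0].ravel();c['tvec']=M[:3,3];return c
def save(c,n): cv2.imwrite('pics/'+n+'.png',c['frame'][:,:,::-1])
E
python3 - <<'E'
from h import *
todo((.465,.0735,.055));c=wrist();save(c,'w1');print(proj(c,(.465,.0735,.085)))
E
```

```text
t 2.2 pos [0.4653 0.0748 0.1998] tool delta mm [  0.2  -1.4 144.8] jaw yaw deg 86.75 w 0.08539387074023005 F [-0.7  0.3  0.5]
[317.09914867 246.32911333]
```

View pics/w1.png

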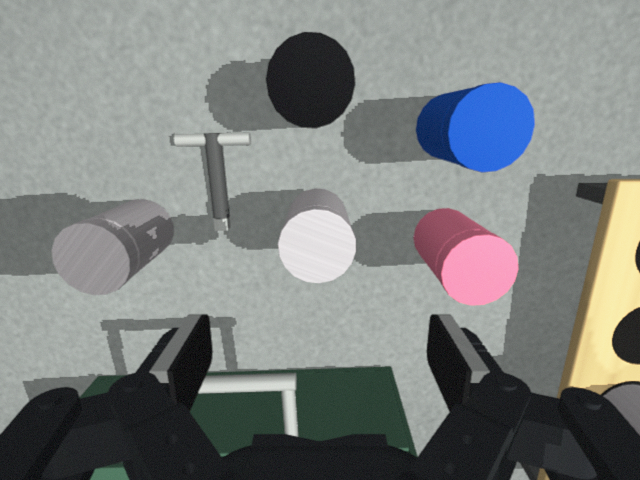

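The wrist image shows tin_b's lid at (317,246), exactly where it was predicted. I'm descending and gripping.

>>> {"method": "servo_tool", "body": {"plan": [[0, -1.3, 20, 0, 0, 0, -1], [0, 0, 25, 0, 0, 0, -1], [0, 0, 25, 0, 0, 0, -1], [0, 0, 25, 0, 0, 0, -1], [0, 0, 25, 0, 0, 0, -1], [0, 0, 20, 0, 0, 0, -1], [0, 0, 0, 0, 0, 0, -1], [0, 0, 0, 0, 0, 0, 1], [0, 0, 0, 0, 0, 0, 1], [0, 0, 0, 0, 0, 0, 1], [0, 0, 0, 0, 0, 0, 1], [0, 0, 0, 0, 0, 0, 1], [0, 0, 0, 0, 0, 0, 1]]}}

```text
time_s: 3.33
tool_pos: [0.4665, 0.0738, 0.0614]
ee_rot: [0.028, 1.0, 0.001, 0.001]
wrist_force: [-1.9, 1.2, 6.5]
gripper_width: 0.0513
```

>>> {"method": "servo_tool", "body": {"plan": [[0, 0, -15, 0, 0, 0, 1], [0, 0, -25, 0, 0, 0, 1], [0, 0, -25, 0, 0, 0, 1], [0, 0, -25, 0, 0, 0, 1], [0, 0, -20, 0, 0, 0, 1], [-11, 25, 0, 0, 0, 0, 1], [-11, 25, 0, 0, 0, 0, 1], [-11, 25, 0, 0, 0, 0, 1], [-11, 25, 0, 0, 0, 0, 1], [-11, 25, 0, 0, 0, 0, 1], [-11, 25, 0, 0, 0, 0, 1], [-11, 25, 0, 0, 0, 0, 1], [-11, 25, 0, 0, 0, 0, 1], [0, 25, 0, 0, 0, 0, 1], [0, 25, 0, 0, 0, 0, 1], [0, 20, 0, 0, 0, 0, 1], [0, 0, 0, 0, 0, 0, 1], [0, 0, 0, 0, 0, 0, 1]]}}

```text
time_s: 4.83
tool_pos: [0.5674, 0.3391, 0.1692]
ee_rot: [0.027, 1.0, -0.0, -0.001]
wrist_force: [-0.5, -0.6, -3.4]
gripper_width: 0.0514
```

Run:
```python
from h import *
todo((.569,.3424,.113));c=wrist();save(c,'w2');print(proj(c,(.569,.3424,.05)),proj(c,(.494,.3467,.05)),proj(c,(.643,.338,.135)))
```

```text
t 4.8333 pos [0.5674 0.3391 0.1692] tool delta mm [-1.5  3.5 56.2] jaw yaw deg 86.92 w 0.05140504370134646 F [-0.5 -0.6 -3.4]
[324.2658479  246.73294779] [325.21635876 131.42888162] [324.9156647  432.00159656]
```

View pics/w2.png

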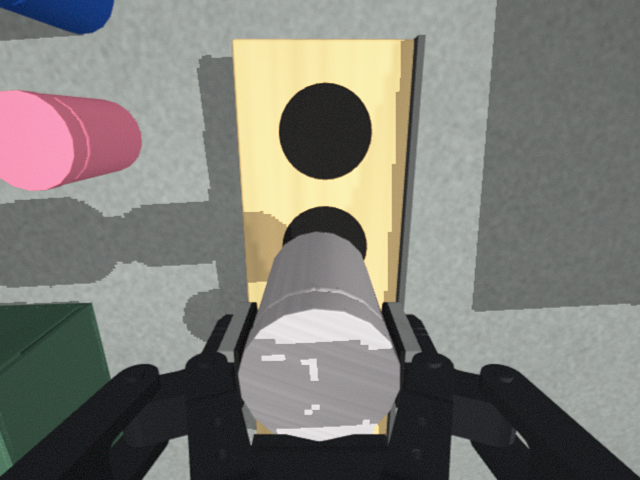

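>>> {"method": "servo_tool", "body": {"plan": [[-2.5, 3.5, 5, 0, 0, 0, 1], [0, 0, 12, 0, 0, 0, 1], [0, 0, 12, 0, 0, 0, 1], [0, 0, 12, 0, 0, 0, 1], [0, 0, 8, 0, 0, 0, 1], [0, 0, 4, 0, 0, 0, 1], [0, 0, 0, 0, 0, 0, 1], [0, 0, 0, 0, 0, 0, 1], [0, 0, 0, 0, 0, 0, 1]]}}

```text
time_s: 5.63
tool_pos: [0.5718, 0.3413, 0.1175]
ee_rot: [0.028, 1.0, 0.0, 0.001]
wrist_force: [0.6, 0.7, -3.2]
gripper_width: 0.0511
```

>>> {"method": "servo_tool", "body": {"plan": [[1, 1, 3, 0, 0, 0, 1], [0, 0, 2, 0, 0, 0, 1], [0, 0, 1, 0, 0, 0, 1], [0, 0, 0, 0, 0, 0, 1], [0, 0, 0, 0, 0, 0, 1], [0, 0, 0, 0, 0, 0, 1]]}}

```text
time_s: 6.13
tool_pos: [0.5704, 0.3425, 0.1116]
ee_rot: [0.028, 1.0, 0.0, 0.0]
wrist_force: [-1.9, -0.6, 2.0]
gripper_width: 0.0516
```

>>> {"method": "servo_tool", "body": {"plan": [[0, 0, 0.5, 0, 0, 0, 1], [0, 0, 0, 0, 0, 0, -1], [0, 0, 0, 0, 0, 0, -1], [0, 0, 0, 0, 0, 0, -1], [0, 0, 0, 0, 0, 0, -1], [0, 0, -10, 0, 0, 0, -1], [0, 0, -25, 0, 0, 0, -1], [0, 0, -30, 0, 0, 0, -1], [0, 0, -30, 0, 0, 0, -1], [0, 0, 0, 0, 0, 0, -1], [0, 0, 0, 0, 0, 0, -1]]}}

```text
time_s: 7.05
tool_pos: [0.5717, 0.3427, 0.2086]
ee_rot: [0.028, 1.0, 0.002, 0.002]
wrist_force: [-0.8, 0.2, 0.1]
gripper_width: 0.0852
```

Run:
```python
from h import *
todo((.4662,-.0801,.2));c=wrist();save(c,'w3');print(proj(c,(.569,.3424,.135)),proj(c,(.643,.338,.135)))
```

```text
t 7.05 pos [0.5717 0.3427 0.2086] tool delta mm [  81.3 -428.2    6.7] jaw yaw deg 86.74 w 0.08524671881360102 F [-0.8  0.2  0.1]
[317.86845335 265.08848019] [317.69217513 375.8075112 ]
```

View pics/w3.png

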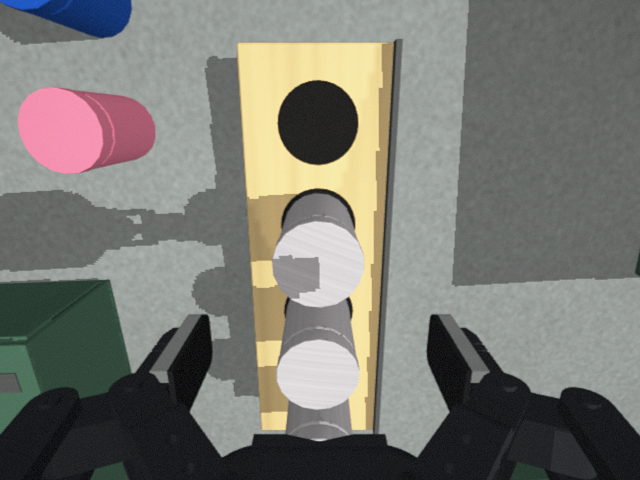

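Tin_b's lid is at about (318,264) against a predicted (318,265), so it is placed within about 1 mm. Next is tin_a.

>>> {"method": "servo_tool", "body": {"plan": [[5.8, -30.6, 0.5, 0, 0, 0, -1], [5.8, -30.6, 0.5, 0, 0, 0, -1], [5.8, -30.6, 0.5, 0, 0, 0, -1], [5.8, -30.6, 0.5, 0, 0, 0, -1], [5.8, -30.6, 0.5, 0, 0, 0, -1], [5.8, -30.6, 0.5, 0, 0, 0, -1], [5.8, -30.6, 0.5, 0, 0, 0, -1], [5.8, -30.6, 0.5, 0, 0, 0, -1], [5.8, -30.6, 0.5, 0, 0, 0, -1], [5.8, -30.6, 0.5, 0, 0, 0, -1], [5.8, -30.6, 0.5, 0, 0, 0, -1], [5.8, -30.6, 0.5, 0, 0, 0, -1], [5.8, -30.6, 0.5, 0, 0, 0, -1], [5.8, -30.6, 0.5, 0, 0, 0, -1], [0, 0, 0, 0, 0, 0, -1], [0, 0, 0, 0, 0, 0, -1], [0, 0, 0, 0, 0, 0, -1]]}}

```text
time_s: 8.52
tool_pos: [0.4647, -0.0804, 0.1977]
ee_rot: [0.028, 1.0, 0.0, -0.001]
wrist_force: [-0.0, 0.7, 0.3]
gripper_width: 0.0852
```

Run:
```python
from h import *
todo((.4666,-.0801,.061));c=wrist();save(c,'w4');print(proj(c,(.4666,-.0801,.085)))
```

```text
t 8.5167 pos [ 0.4647 -0.0804  0.1977] tool delta mm [ -2.1   0.3 136.7] jaw yaw deg 86.77 w 0.08524467405968933 F [-0.   0.7  0.3]
[319.61265497 250.63314911]
```

View pics/w4.png

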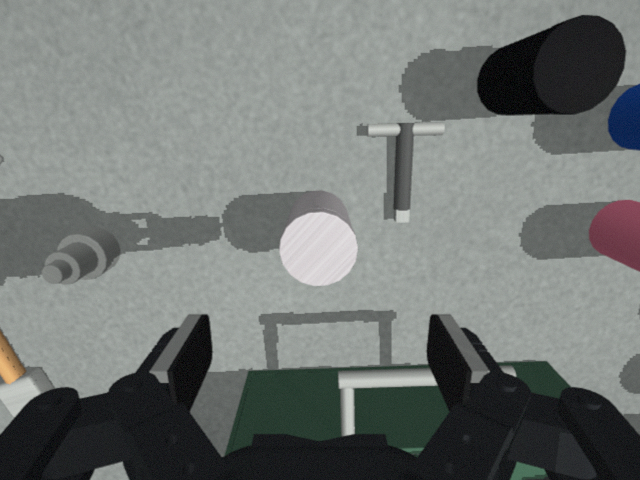

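>>> {"method": "servo_tool", "body": {"plan": [[-1, 0, 20, 0, 0, 0, -1], [0, 0, 25, 0, 0, 0, -1], [0, 0, 25, 0, 0, 0, -1], [0, 0, 25, 0, 0, 0, -1], [0, 0, 25, 0, 0, 0, -1], [0, 0, 16, 0, 0, 0, -1], [0, 0, 0, 0, 0, 0, -1], [0, 0, 0, 0, 0, 0, 1], [0, 0, 0, 0, 0, 0, 1], [0, 0, 0, 0, 0, 0, 1], [0, 0, 0, 0, 0, 0, 1], [0, 0, 0, 0, 0, 0, 1], [0, 0, 0, 0, 0, 0, 1]]}}

```text
time_s: 9.65
tool_pos: [0.4672, -0.0808, 0.0637]
ee_rot: [0.028, 1.0, 0.0, 0.001]
wrist_force: [-0.5, 1.5, 6.4]
gripper_width: 0.0512
```

>>> {"method": "servo_tool", "body": {"plan": [[0, 0, -15, 0, 0, 0, 1], [0, 0, -25, 0, 0, 0, 1], [0, 0, -25, 0, 0, 0, 1], [0, 0, -25, 0, 0, 0, 1], [0, 0, -20, 0, 0, 0, 1], [0, 0, 0, 0, 0, 0, 1], [0, 30, 0, 0, 0, 0, 1], [0, 30, 0, 0, 0, 0, 1], [0, 30, 0, 0, 0, 0, 1], [0, 30, 0, 0, 0, 0, 1], [0, 30, 0, 0, 0, 0, 1], [0, 30, 0, 0, 0, 0, 1], [0, 30, 0, 0, 0, 0, 1], [0, 30, 0, 0, 0, 0, 1], [0, 30, 0, 0, 0, 0, 1], [0, 30, 0, 0, 0, 0, 1]]}}

```text
time_s: 10.98
tool_pos: [0.4818, 0.2193, 0.1707]
ee_rot: [0.028, 1.0, -0.001, -0.001]
wrist_force: [1.6, -0.0, -3.0]
gripper_width: 0.0513
```

>>> {"method": "servo_tool", "body": {"plan": [[0, 30, 0, 0, 0, 0, 1], [0, 30, 0, 0, 0, 0, 1], [0, 30, 0, 0, 0, 0, 1], [0, 30, 0, 0, 0, 0, 1], [0, 0, 0, 0, 0, 0, 1], [0, 0, 0, 0, 0, 0, 1], [0, 0, 0, 0, 0, 0, 1]]}}

```text
time_s: 11.57
tool_pos: [0.4891, 0.337, 0.1706]
ee_rot: [0.028, 1.0, -0.001, -0.001]
wrist_force: [0.3, -1.2, -4.1]
gripper_width: 0.0514
```

Run:
```python
from h import *
todo((.494,.3467,.113));c=wrist();save(c,'w5');print(proj(c,(.494,.3467,.05)))
```

```text
t 11.5667 pos [0.4891 0.337  0.1706] tool delta mm [-4.5 10.1 57.6] jaw yaw deg 86.74 w 0.05140314985260339 F [ 0.3 -1.2 -4.1]
[334.14250708 250.31684396]
```

View pics/w5.png

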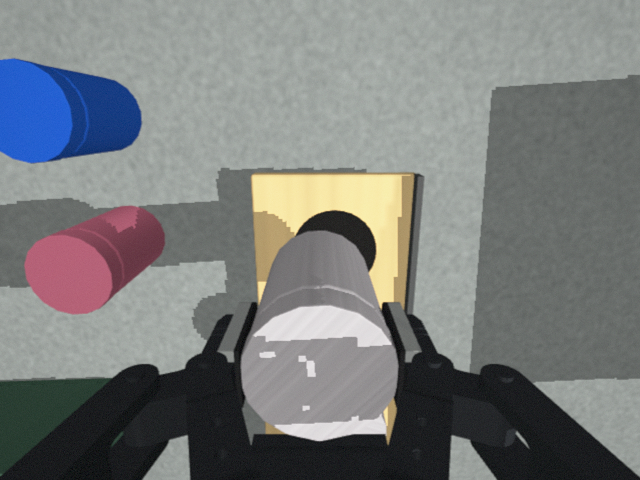

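>>> {"method": "servo_tool", "body": {"plan": [[-5, 10, 5, 0, 0, 0, 1], [0, 0, 12, 0, 0, 0, 1], [0, 0, 12, 0, 0, 0, 1], [0, 0, 12, 0, 0, 0, 1], [0, 0, 8, 0, 0, 0, 1], [0, 0, 4, 0, 0, 0, 1], [0, 0, 0, 0, 0, 0, 1], [0, 0, 0, 0, 0, 0, 1], [0, 0, 0, 0, 0, 0, 1]]}}

```text
time_s: 12.37
tool_pos: [0.4958, 0.3482, 0.1199]
ee_rot: [0.028, 1.0, 0.0, 0.0]
wrist_force: [0.3, 0.3, -3.2]
gripper_width: 0.051
```

>>> {"method": "servo_tool", "body": {"plan": [[1, -1, 3, 0, 0, 0, 1], [0, 0, 2, 0, 0, 0, 1], [0, 0, 1, 0, 0, 0, 1], [0, 0, 0, 0, 0, 0, 1], [0, 0, 0, 0, 0, 0, 1], [0, 0, 0, 0, 0, 0, 1]]}}

```text
time_s: 12.87
tool_pos: [0.4944, 0.347, 0.1138]
ee_rot: [0.028, 1.0, 0.0, 0.0]
wrist_force: [-1.6, -1.6, 1.5]
gripper_width: 0.0514
```

>>> {"method": "servo_tool", "body": {"plan": [[0, 0, 0.5, 0, 0, 0, 1], [0, 0, 0, 0, 0, 0, -1], [0, 0, 0, 0, 0, 0, -1], [0, 0, 0, 0, 0, 0, -1], [0, 0, 0, 0, 0, 0, -1], [0, 0, -10, 0, 0, 0, -1], [0, 0, -25, 0, 0, 0, -1], [0, 0, -30, 0, 0, 0, -1], [0, 0, -30, 0, 0, 0, -1], [0, 0, 0, 0, 0, 0, -1], [0, 0, 0, 0, 0, 0, -1]]}}

```text
time_s: 13.78
tool_pos: [0.4955, 0.3478, 0.2107]
ee_rot: [0.028, 1.0, 0.002, 0.002]
wrist_force: [-0.3, -0.4, -0.9]
gripper_width: 0.0854
```

Run:
```python
from h import *
todo((.564,-.0105,.2));c=wrist();save(c,'w6');print(proj(c,(.494,.3467,.135)),proj(c,(.569,.3424,.135)))
t=capture('top');save(t,'top6');print(proj(t,(.494,.3467,.135)),proj(t,(.569,.3424,.135)))
```

```text
t 13.7833 pos [0.4955 0.3478 0.2107] tool delta mm [ -88.7 -353.8    9.7] jaw yaw deg 86.74 w 0.08538077696619609 F [-0.3 -0.4 -0.9]
[316.61122892 265.86866918] [316.80577616 376.73757198]
[128.33160616 257.36555423] [135.02978812 217.65165677]
```

View pics/w6.png

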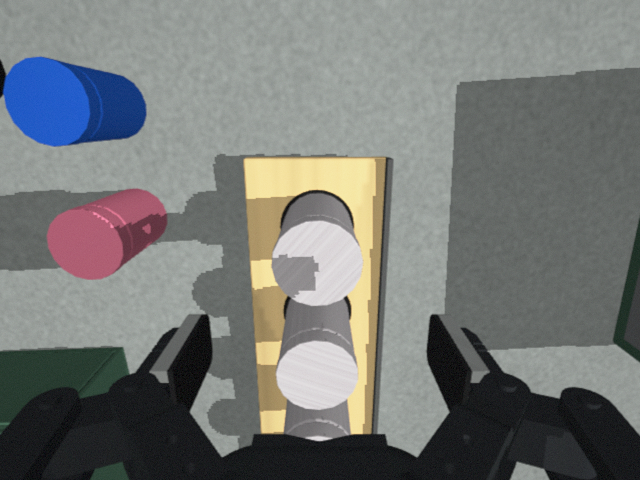

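View pics/top6.png

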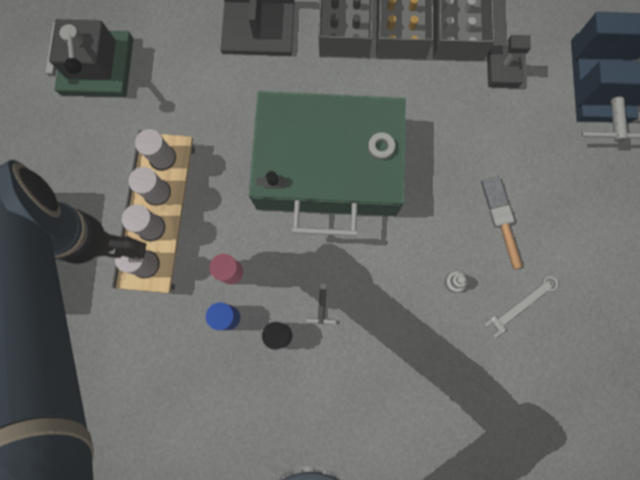

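Both new tins are centred on their discs, with lids near (317,263) and (317,374). Next I'll measure the bar and the cabinet axes.

Run:
```python
from h import *
c=capture('top');f=c['frame'];hsv=cv2.cvtColor(f,cv2.COLOR_RGB2HSV);V=hsv[...,2].astype(int)
L=[]
for u in range(302,349,3):
    col=V[226:240,u];w=np.clip(col-110,0,None);L.append((u,226+(w*np.arange(14)).sum()/w.sum()))
L=np.array(L);k=np.polyfit(L[:,0],L[:,1],1);print(k,(L[:,1]-np.polyval(k,L[:,0])).round(2))
for u in (285,288,290,292,294,296,298,354,356,358,360): print(u,V[int(round(np.polyval(k,u))),u],end=' ')
a=ray(c,(293,np.polyval(k,293)),.097);b=ray(c,(357.5,np.polyval(k,357.5)),.097);print(a,b,(a+b)/2,np.linalg.norm(a-b),'ang',np.degrees(np.arctan2(*(a-b)[[1,0]])))
g=((hsv[...,0]>60)&(hsv[...,0]<90)&(hsv[...,1]>60)&(V>65)).astype(np.uint8)*255
g[:80]=0;g[220:]=0;g[:,:230]=0;g[:,430:]=0
k2=max(cv2.findContours(g,0,1)[0],key=cv2.contourArea);r=cv2.minAreaRect(k2);print(r)
P=[ray(c,p,.11)[:2].round(4) for p in cv2.boxPoints(r)];print(P)
```

```text
[-1.45910946e-02  2.36316285e+02] [-0.14 -0.3   0.06  0.1   0.4   0.31  0.47  0.46 -0.96 -0.29 -0.11 -0.66
 -0.12  0.27  0.24  0.26]
285 128 288 127 290 129 292 127 294 126 296 129 298 130 354 151 356 139 358 131 360 128 [0.55831105 0.04981238 0.097     ] [ 0.5639454  -0.07459038  0.097     ] [ 0.56112822 -0.012389    0.097     ] 0.12453028610217588 ang 92.59322151608409
((328.0, 179.0), (0.0, 0.0), 0.0)
[array([ 0.663 , -0.0146]), array([ 0.663 , -0.0146]), array([ 0.663 , -0.0146]), array([ 0.663 , -0.0146])]
```

>>> {"method": "servo_tool", "body": {"plan": [[-7, -29.6, -4, 0, 0, 0, -1], [-7, -29.6, -4, 0, 0, 0, -1], [-7, -29.6, -4, 0, 0, 0, -1], [-7, -29.6, -4, 0, 0, 0, -1], [-7, -29.6, -2, 0, 0, 0, -1], [-7, -29.6, -2, 0, 0, 0, -1], [-7, -29.6, 0, 0, 0, 0, -1], [-7, -29.6, 0, 0, 0, 0, -1], [-7, -29.6, 0, 0, 0, 0, -1], [-7, -29.6, 0, 0, 0, 0, -1], [-7, -29.6, 0, 0, 0, 0, -1], [-7, -29.6, 0, 0, 0, 0, -1], [0, 0, 0, 0, 0, 0, -1], [0, 0, 0, 0, 0, 0, -1], [0, 0, 0, 0, 0, 0, -1]]}}

```text
time_s: 15.18
tool_pos: [0.5575, -0.0119, 0.2268]
ee_rot: [0.028, 1.0, 0.0, -0.001]
wrist_force: [0.1, 1.5, 0.3]
gripper_width: 0.0854
```

Run:
```python
from h import *
todo((.561,-.0124,.15));print(get_state()['joint_pos'].round(2));c=wrist();save(c,'w7')
```

```text
t 15.1833 pos [ 0.5575 -0.0119  0.2268] tool delta mm [-3.7 -0.4 76.7] jaw yaw deg 86.76 w 0.08540392270504787 F [0.1 1.5 0.3]
[-0.26  0.3   0.25  1.85 -0.09  1.    1.55]
```

View pics/w7.png

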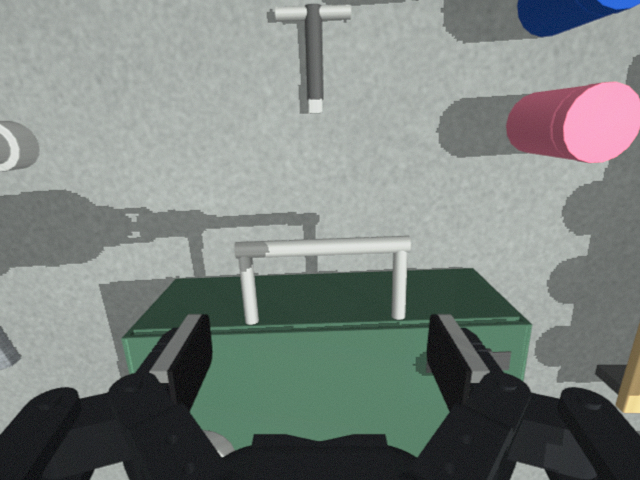

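Run:
```python
from h import *
c=wrist();f=c['frame'];g=cv2.cvtColor(f,cv2.COLOR_RGB2GRAY)
hsv=cv2.cvtColor(f,cv2.COLOR_RGB2HSV)
L=[]
for u in range(270,392,4):
    col=g[225:275,u].astype(int);w=(col>205)*1.; 
    if w.sum()>6: L.append((u,225+(w*np.arange(50)).sum()/w.sum(),w.sum()))
L=np.array(L);k=np.polyfit(L[:,0],L[:,1],1);print(k,L[:,2])
a=ray(c,(410.5,np.polyval(k,410.5)),.096);b=ray(c,(235.5,np.polyval(k,235.5)),.096);print(a,b,(a+b)/2,np.linalg.norm(a-b),'ang',np.degrees(np.arctan2(*(a-b)[[1,0]])))
# cabinet top front edge corners (approx pixels)
p=ray(c,(128,338),.11);q=ray(c,(530,323),.11);print('front edge',p,q,np.linalg.norm(p-q),np.degrees(np.arctan2(*(q-p)[[1,0]])),(p+q)/2)
cv2.imwrite('pics/w7z.png',cv2.resize(f[220:420,100:560],None,fx=1.7,fy=1.7)[:,:,::-1])
```

```text
[-3.52822581e-02  2.58868952e+02] [8. 9. 9. 9. 8. 8. 8. 8. 8. 9. 9. 8. 8. 8. 8. 8. 8. 8. 9. 8. 8. 8. 9. 8.
 8. 8. 8. 8. 8. 8. 8.]
[0.56468255 0.05368775 0.096     ] [ 0.56244866 -0.07114887  0.096     ] [ 0.5635656  -0.00873056  0.096     ] 0.12485661204416654 ang 88.97483095129063
front edge [ 0.6207608  -0.15445606  0.11      ] [0.62450533 0.137671   0.11      ] 0.29215105280872933 89.26561213919226 [ 0.62263306 -0.00839253  0.11      ]
```

View pics/w7z.png

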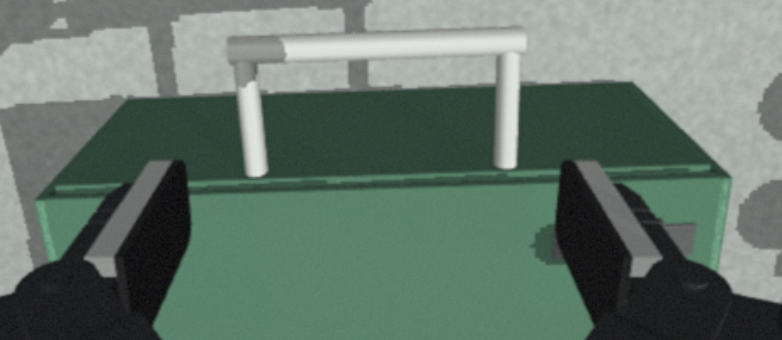

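>>> {"method": "servo_tool", "body": {"plan": [[0, 0, 0, 0, 0, -0.124, -0.2], [0, 0, 0, 0, 0, -0.124, -0.2], [0, 0, 0, 0, 0, -0.124, -0.2], [0, 0, 0, 0, 0, -0.124, -0.2], [0, 0, 0, 0, 0, -0.124, -0.2], [0, 0, 0, 0, 0, -0.124, -0.2], [0, 0, 0, 0, 0, -0.124, -0.2], [0, 0, 0, 0, 0, -0.124, -0.2], [0, 0, 0, 0, 0, -0.124, -0.2], [0, 0, 0, 0, 0, -0.124, -0.2], [0, 0, 0, 0, 0, -0.124, -0.2], [0, 0, 0, 0, 0, -0.124, -0.2], [0, 0, 0, 0, 0, -0.124, -0.2], [0, 0, 0, 0, 0, 0, -0.2], [0, 0, 0, 0, 0, 0, -0.2], [0, 0, 0, 0, 0, 0, -0.2]]}}

```text
time_s: 16.62
tool_pos: [0.5558, -0.0125, 0.2198]
ee_rot: [-0.641, 0.768, 0.004, -0.01]
wrist_force: [0.5, -0.2, -0.0]
gripper_width: 0.0512
```

Run:
```python
from h import *
todo((.5636,-.0087,.095));print(get_state()['joint_pos'].round(2));c=wrist();save(c,'w8')
print([proj(c,p) for p in((.5647,.0537,.095),(.5624,-.0711,.095))])
```

```text
t 16.6167 pos [ 0.5558 -0.0125  0.2198] tool delta mm [ -6.4  -9.3 124.6] jaw yaw deg 169.68 w 0.0512498554641323 F [ 0.5 -0.2 -0. ]
[ 0.46  0.39 -0.66  1.81  0.28  1.05  2.65]
[array([319.84438135, 328.68310262]), array([288.90935615, 160.5627876 ])]
```

View pics/w8.png

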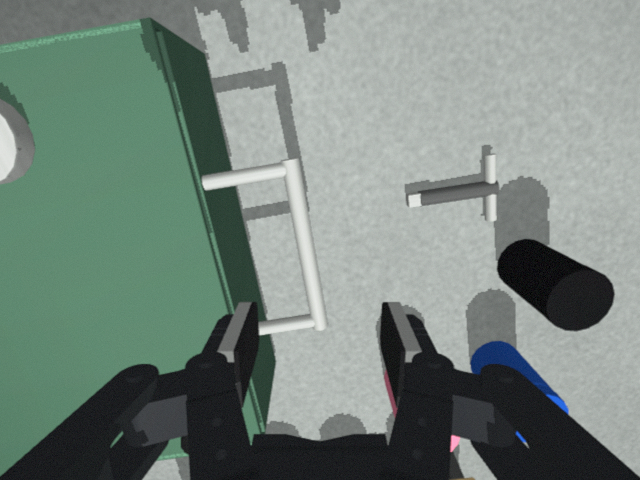

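The rotation went the wrong way: joint 7 rose to its limit of 2.65. I'll turn back the other way to the equivalent grasp.

>>> {"method": "servo_tool", "body": {"plan": [[0, 0, 0, 0, 0, 0.124, -0.2], [0, 0, 0, 0, 0, 0.124, -0.2], [0, 0, 0, 0, 0, 0.124, -0.2], [0, 0, 0, 0, 0, 0.124, -0.2], [0, 0, 0, 0, 0, 0.124, -0.2], [0, 0, 0, 0, 0, 0.124, -0.2], [0, 0, 0, 0, 0, 0.124, -0.2], [0, 0, 0, 0, 0, 0.124, -0.2], [0, 0, 0, 0, 0, 0.124, -0.2], [0, 0, 0, 0, 0, 0.124, -0.2], [0, 0, 0, 0, 0, 0.124, -0.2], [0, 0, 0, 0, 0, 0.124, -0.2], [0, 0, 0, 0, 0, 0.124, -0.2], [0, 0, 0, 0, 0, 0.124, -0.2], [0, 0, 0, 0, 0, 0.124, -0.2], [0, 0, 0, 0, 0, 0.124, -0.2], [0, 0, 0, 0, 0, 0.124, -0.2], [0, 0, 0, 0, 0, 0.124, -0.2], [0, 0, 0, 0, 0, 0.124, -0.2], [0, 0, 0, 0, 0, 0.124, -0.2]]}}

```text
time_s: 18.33
tool_pos: [0.5561, -0.0108, 0.221]
ee_rot: [0.519, 0.855, -0.008, -0.006]
wrist_force: [1.3, 1.8, -0.3]
gripper_width: 0.0513
```

>>> {"method": "servo_tool", "body": {"plan": [[0, 0, 0, 0, 0, 0.124, -0.2], [0, 0, 0, 0, 0, 0.124, -0.2], [0, 0, 0, 0, 0, 0.124, -0.2], [0, 0, 0, 0, 0, 0.124, -0.2], [0, 0, 0, 0, 0, 0, -0.2], [0, 0, 0, 0, 0, 0, -0.2], [0, 0, 0, 0, 0, 0, -0.2]]}}

```text
time_s: 18.92
tool_pos: [0.556, -0.0109, 0.2207]
ee_rot: [0.71, 0.704, -0.009, -0.004]
wrist_force: [0.2, 0.1, -0.1]
gripper_width: 0.0516
```

Run:
```python
from h import *
todo((.5636,-.0087,.095));s=get_state();print(s['joint_pos'].round(2),R.from_quat(s['ee_rot']).as_matrix().round(4));c=wrist();save(c,'w9')
print([proj(c,p) for p in((.5647,.0537,.095),(.5624,-.0711,.095))])
```

```text
t 18.9167 pos [ 0.556  -0.0109  0.2207] tool delta mm [  3.1   9.9 125.5] jaw yaw deg -0.46 w 0.05155240542749252 F [ 0.2  0.1 -0.1]
[ 0.01  0.32 -0.09  1.84  0.04  1.01 -0.1 ] [[ 0.0078  0.9998 -0.0187]
 [ 0.9999 -0.008  -0.0067]
 [-0.0069 -0.0187 -0.9998]]
[array([335.89384691, 143.87298474]), array([331.74293817, 316.9419834 ])]
```

View pics/w9.png

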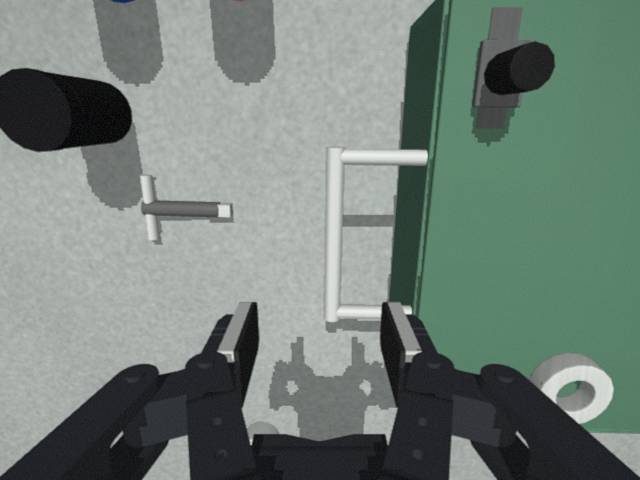

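>>> {"method": "servo_tool", "body": {"plan": [[2, 7.6, 0, -0.0187, 0.0067, 0, -0.2], [0, 0, 20, 0, 0, 0, -0.2], [0, 0, 25, 0, 0, 0, -0.2], [0, 0, 25, 0, 0, 0, -0.2], [0, 0, 25, 0, 0, 0, -0.2], [0, 0, 20, 0, 0, 0, -0.2], [0, 0, 6, 0, 0, 0, -0.2], [0, 0, 0, 0, 0, 0, -0.2], [0, 0, 0, 0, 0, 0, -0.2]]}}

```text
time_s: 19.72
tool_pos: [0.5642, -0.0098, 0.0997]
ee_rot: [0.711, 0.703, 0.0, -0.0]
wrist_force: [0.3, -0.6, 0.5]
gripper_width: 0.0514
```

Run:
```python
from h import *
todo((.5636,-.0087,.095));c=wrist();save(c,'w10');c=capture('scene');cv2.imwrite('pics/s10.png',cv2.resize(c['frame'][180:320,200:460],None,fx=3,fy=3)[:,:,::-1])
```

```text
t 19.7167 pos [ 0.5642 -0.0098  0.0997] tool delta mm [ 1.1 -0.6  4.7] jaw yaw deg -0.65 w 0.05141783809106027 F [ 0.3 -0.6  0.5]
```

View pics/w10.png

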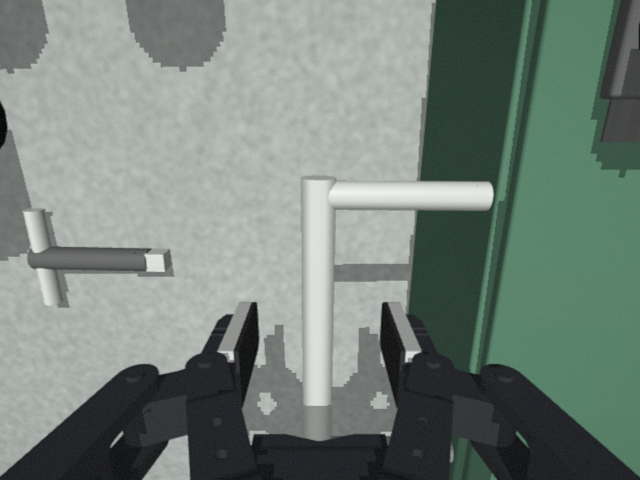

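View pics/s10.png

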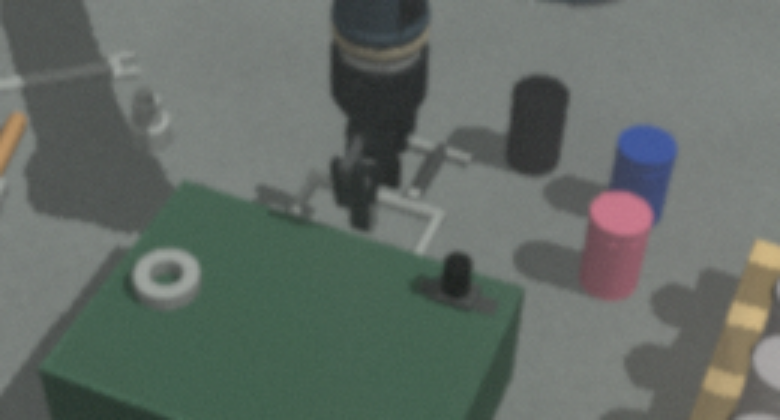

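The bar is centred between the pads at u≈318. I'm gripping it and tugging gently.

>>> {"method": "servo_tool", "body": {"plan": [[0, 0, 3, 0, 0, 0, -0.2], [0, 0, 0, 0, 0, 0, 1], [0, 0, 0, 0, 0, 0, 1], [0, 0, 0, 0, 0, 0, 1], [0, 0, 0, 0, 0, 0, 1], [0, 0, 0, 0, 0, 0, 1], [0, 0, 0, 0, 0, 0, 1]], "grip_force": 60}}

```text
time_s: 20.4
tool_pos: [0.5635, -0.0097, 0.0966]
ee_rot: [0.711, 0.703, -0.0, -0.0]
wrist_force: [-1.5, -0.0, 5.1]
gripper_width: 0.0098
```

>>> {"method": "servo_tool", "body": {"plan": [[0, -2, 0, 0, 0, 0, 1], [0, -2, 0, 0, 0, 0, 1], [0, -1, 0, 0, 0, 0, 1], [0, 0, 0, 0, 0, 0, 1], [0, 0, 0, 0, 0, 0, 1], [0, 0, 0, 0, 0, 0, 1]]}}

```text
time_s: 20.9
tool_pos: [0.5593, -0.0096, 0.0966]
ee_rot: [0.711, 0.703, 0.001, 0.0]
wrist_force: [4.2, 0.3, 4.2]
gripper_width: 0.01
```

>>> {"method": "servo_tool", "body": {"plan": [[0, -1, 0, 0, 0, 0, 1], [0, -1, 0, 0, 0, 0, 1], [0, -1, 0, 0, 0, 0, 1], [0, -1, 0, 0, 0, 0, 1], [0, 0, 0, 0, 0, 0, 1], [0, 0, 0, 0, 0, 0, 1]]}}

```text
time_s: 21.4
tool_pos: [0.5562, -0.0096, 0.0966]
ee_rot: [0.711, 0.703, 0.002, 0.001]
wrist_force: [8.0, 0.2, 1.0]
gripper_width: 0.0101
```

>>> {"method": "servo_tool", "body": {"plan": [[0, -1, 0, 0, 0, 0, 1], [0, -1, 0, 0, 0, 0, 1], [0, -1, 0, 0, 0, 0, 1], [0, 0, 0, 0, 0, 0, 1], [0, 0, 0, 0, 0, 0, 1]]}}

```text
time_s: 21.82
tool_pos: [0.5559, -0.0095, 0.0967]
ee_rot: [0.711, 0.703, 0.004, 0.003]
wrist_force: [13.9, 0.3, -4.5]
gripper_width: 0.0097
```

The drawer stops dead at about 7.5 mm and the force climbs to 14 N, so it is caught. I'll ease back, release and go to the knob.

>>> {"method": "servo_tool", "body": {"plan": [[0, 4, 0, 0, 0, 0, 1], [0, 4, 0, 0, 0, 0, 1], [0, 4, 0, 0, 0, 0, 1], [0, 0, 0, 0, 0, 0, 1], [0, 0, 0, 0, 0, 0, -0.2], [0, 0, 0, 0, 0, 0, -0.2], [0, 0, 0, 0, 0, 0, -0.2], [0, 0, 0, 0, 0, 0, -0.2], [0, 0, -10, 0, 0, 0, -0.2], [0, 0, -25, 0, 0, 0, -0.2], [0, 0, -25, 0, 0, 0, -0.2], [0, 0, -25, 0, 0, 0, -0.2], [0, 0, -25, 0, 0, 0, -0.2], [0, 0, -15, 0, 0, 0, -0.2], [0, 0, 0, 0, 0, 0, -0.2], [0, 0, 0, 0, 0, 0, -0.2], [0, 0, 0, 0, 0, 0, -0.2]]}}

```text
time_s: 23.23
tool_pos: [0.5626, -0.0099, 0.2204]
ee_rot: [0.711, 0.703, -0.001, -0.001]
wrist_force: [0.1, 1.2, 0.2]
gripper_width: 0.0514
```

Run:
```python
from h import *
todo((.6525,.092,.22));c=wrist();save(c,'w11')
print(proj(c,(.65,.089,.149)),proj(c,(.65,.089,.117)))
```

```text
t 23.2333 pos [ 0.5626 -0.0099  0.2204] tool delta mm [102.9  88.7   0.2] jaw yaw deg -0.66 w 0.05139205778283276 F [0.1 1.2 0.2]
[501.9725147   75.99672676] [475.43338509  82.41525235]
```

View pics/w11.png

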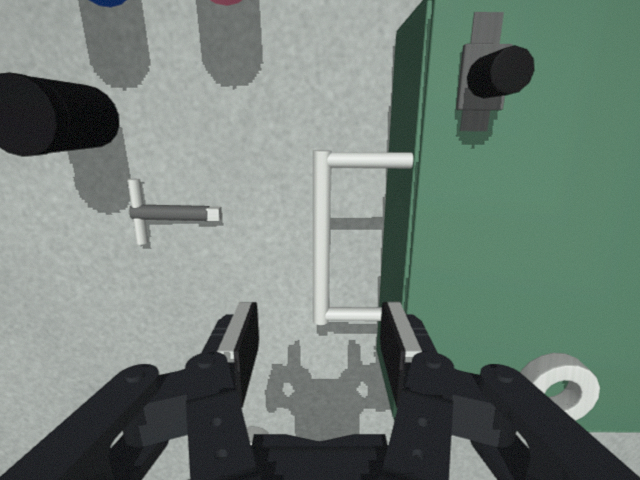

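Run:
```python
from h import *
c=wrist();f=c['frame'];V=f.max(2)
m=np.zeros(V.shape,np.uint8);m[35:110,455:545]=(V[35:110,455:545]<40)*255
k=max(cv2.findContours(m,0,1)[0],key=cv2.contourArea);print(cv2.contourArea(k),cv2.boundingRect(k))
for uv in((512.5,69.5),):
    p=ray(c,uv,.149);print(p);todo((p[0],p[1],.141))
```

```text
2342.0 (468, 46, 67, 52)
[0.65407162 0.09178573 0.149     ]
t 23.3333 pos [ 0.5625 -0.0098  0.2198] tool delta mm [102.6  90.7  78.5] jaw yaw deg -0.66 w 0.051046360974436496 F [ 0.1 -0.1 -0.1]
```

>>> {"method": "servo_tool", "body": {"plan": [[25.6, 22.6, 0, 0, 0, 0, -0.2], [25.6, 22.6, 0, 0, 0, 0, -0.2], [25.6, 22.6, 0, 0, 0, 0, -0.2], [25.6, 22.6, 0, 0, 0, 0, -0.2], [0, 0, 10, 0, 0, 0, -0.2], [0, 0, 18, 0, 0, 0, -0.2], [0, 0, 0, 0, 0, 0, -0.2], [0, 0, 0, 0, 0, 0, -0.2], [0, 0, 0, 0, 0, 0, -0.2]]}}

```text
time_s: 24.08
tool_pos: [0.6549, 0.0911, 0.193]
ee_rot: [0.711, 0.703, -0.0, -0.001]
wrist_force: [-1.3, 0.1, 0.7]
gripper_width: 0.0509
```

Run:
```python
from h import *
todo((.6541,.0918,.141));c=wrist();save(c,'w12')
print(proj(c,(.654,.0918,.149)))
```

```text
t 24.0833 pos [0.6549 0.0911 0.193 ] tool delta mm [ 0.7 -0.8 52. ] jaw yaw deg -0.7 w 0.05089882778562086 F [-1.3  0.1  0.7]
[317.72783762 291.3758591 ]
```

View pics/w12.png

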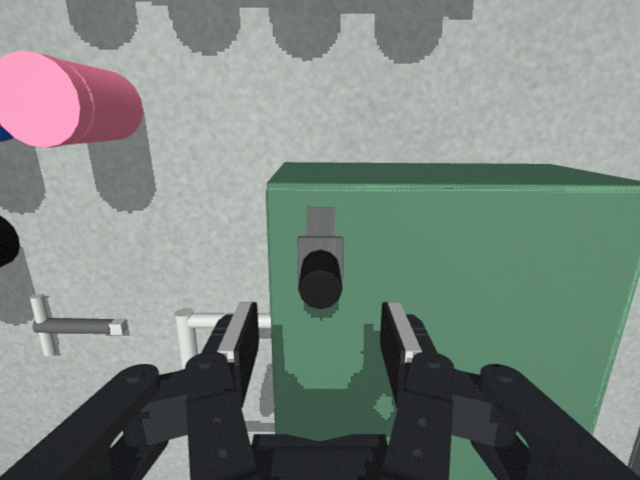

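The knob top is at (320,289), as predicted and centred between the jaws. I'm lowering, gripping and sliding it left by 18 mm.

>>> {"method": "servo_tool", "body": {"plan": [[1.2, 0, 15, 0, 0, 0, -0.2], [0, 0, 15, 0, 0, 0, -0.2], [0, 0, 15, 0, 0, 0, -0.2], [0, 0, 6, 0, 0, 0, -0.2], [0, 0, 0, 0, 0, 0, -0.2], [0, 0, 0, 0, 0, 0, 1], [0, 0, 0, 0, 0, 0, 1], [0, 0, 0, 0, 0, 0, 1], [0, 0, 0, 0, 0, 0, 1], [0, 0, 0, 0, 0, 0, 1], [0, 0, 0, 0, 0, 0, 1]]}}

```text
time_s: 25.05
tool_pos: [0.6554, 0.093, 0.1437]
ee_rot: [0.711, 0.703, 0.0, -0.0]
wrist_force: [-2.5, -0.2, 6.1]
gripper_width: 0.0202
```

>>> {"method": "servo_tool", "body": {"plan": [[2, 0, 0, 0, 0, 0, 1], [3, 0, 0, 0, 0, 0, 1], [3, 0, 0, 0, 0, 0, 1], [3, 0, 0, 0, 0, 0, 1], [3, 0, 0, 0, 0, 0, 1], [3, 0, 0, 0, 0, 0, 1], [1, 0, 0, 0, 0, 0, 1], [0, 0, 0, 0, 0, 0, 1], [0, 0, 0, 0, 0, 0, 1], [0, 0, 0, 0, 0, 0, 1]]}}

```text
time_s: 25.88
tool_pos: [0.6557, 0.1103, 0.1437]
ee_rot: [0.711, 0.703, 0.0, 0.0]
wrist_force: [-1.5, -0.8, 6.8]
gripper_width: 0.0201
```

>>> {"method": "servo_tool", "body": {"plan": [[1, 0, 0, 0, 0, 0, 1], [1, 0, 0, 0, 0, 0, 1], [1, 0, 0, 0, 0, 0, 1], [0, 0, 0, 0, 0, 0, 1], [0, 0, 0, 0, 0, 0, 1]]}}

```text
time_s: 26.3
tool_pos: [0.6557, 0.1114, 0.1437]
ee_rot: [0.712, 0.703, -0.001, 0.001]
wrist_force: [-2.4, -3.5, 6.3]
gripper_width: 0.0202
```

>>> {"method": "servo_tool", "body": {"plan": [[0, 0, 0, 0, 0, 0, -0.2], [0, 0, 0, 0, 0, 0, -0.2], [0, 0, 0, 0, 0, 0, -0.2], [0, 0, 0, 0, 0, 0, -0.2], [0, 0, -15, 0, 0, 0, -0.2], [0, 0, -25, 0, 0, 0, -0.2], [0, 0, -25, 0, 0, 0, -0.2], [0, 0, -12, 0, 0, 0, -0.2], [0, 0, 0, 0, 0, 0, -0.2], [0, 0, 0, 0, 0, 0, -0.2]]}}

```text
time_s: 27.13
tool_pos: [0.6553, 0.114, 0.219]
ee_rot: [0.711, 0.703, 0.0, -0.0]
wrist_force: [0.9, -0.2, -0.4]
gripper_width: 0.0514
```

Run:
```python
from h import *
todo((.5636,-.0087,.22));c=wrist();save(c,'w13')
print(proj(c,(.654,.0918,.149)),proj(c,(.6545,.1098,.149)))
```

```text
t 27.1333 pos [0.6553 0.114  0.219 ] tool delta mm [-123.7  -90.3   -1. ] jaw yaw deg -0.64 w 0.051443853912001056 F [ 0.9 -0.2 -0.4]
[317.6481328 308.118807 ] [318.14616866 279.14698808]
```

View pics/w13.png

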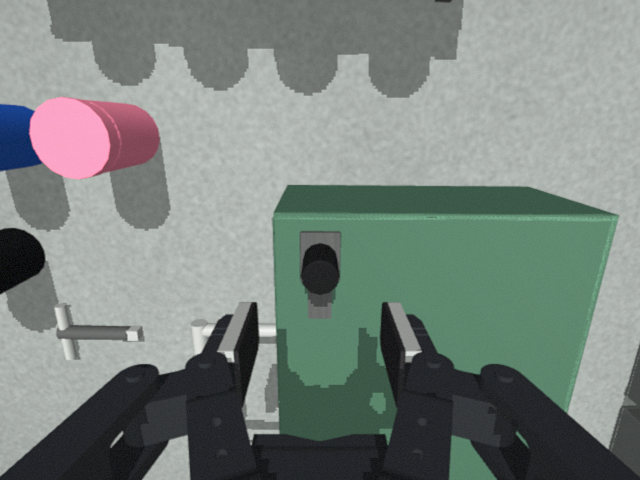

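The knob top is now at (320,277), which means about 19 mm of travel, and its plate is at the slot's left end. Back to the bar.

>>> {"method": "servo_tool", "body": {"plan": [[-24.7, -18, 0, 0, 0, 0, -0.2], [-24.7, -18, 0, 0, 0, 0, -0.2], [-24.7, -18, 0, 0, 0, 0, -0.2], [-24.7, -18, 0, 0, 0, 0, -0.2], [-24.7, -18, 0, 0, 0, 0, -0.2], [0, 0, 0, 0, 0, 0, -0.2], [0, 0, 10, 0, 0, 0, -0.2], [0, 0, 25, 0, 0, 0, -0.2], [0, 0, 25, 0, 0, 0, -0.2], [0, 0, 25, 0, 0, 0, -0.2], [0, 0, 25, 0, 0, 0, -0.2], [0, 0, 12, 0, 0, 0, -0.2], [0, 0, 0, 0, 0, 0, -0.2], [0, 0, 0, 0, 0, 0, -0.2]]}}

```text
time_s: 28.35
tool_pos: [0.5637, -0.0077, 0.0961]
ee_rot: [0.711, 0.703, -0.001, -0.001]
wrist_force: [-0.2, 0.1, 1.1]
gripper_width: 0.051
```

>>> {"method": "servo_tool", "body": {"plan": [[0, 0, 0, 0, 0, 0, 1], [0, 0, 0, 0, 0, 0, 1], [0, 0, 0, 0, 0, 0, 1], [0, 0, 0, 0, 0, 0, 1], [0, 0, 0, 0, 0, 0, 1], [0, 0, 0, 0, 0, 0, 1]]}}

```text
time_s: 28.85
tool_pos: [0.5636, -0.0085, 0.0985]
ee_rot: [0.711, 0.703, -0.0, -0.001]
wrist_force: [-3.5, 0.7, 5.4]
gripper_width: 0.01
```

>>> {"method": "servo_tool", "body": {"plan": [[0, -3, 0, 0, 0, 0, 1], [0, -4, 0, 0, 0, 0, 1], [0, -4, 0, 0, 0, 0, 1], [0, -4, 0, 0, 0, 0, 1], [0, 0, 0, 0, 0, 0, 1], [0, 0, 0, 0, 0, 0, 1]]}}

```text
time_s: 29.35
tool_pos: [0.5498, -0.0083, 0.0985]
ee_rot: [0.711, 0.703, 0.001, 0.001]
wrist_force: [3.8, 0.8, 5.8]
gripper_width: 0.0095
```

The drawer has moved past 7 mm at low force, so it is free. I'm pulling it to about 88 mm.

>>> {"method": "servo_tool", "body": {"plan": [[0, -6, 0, 0, 0, 0, 1], [0, -6, 0, 0, 0, 0, 1], [0, -6, 0, 0, 0, 0, 1], [0, -6, 0, 0, 0, 0, 1], [0, -6, 0, 0, 0, 0, 1], [0, -6, 0, 0, 0, 0, 1], [0, -6, 0, 0, 0, 0, 1], [0, -6, 0, 0, 0, 0, 1], [0, -6, 0, 0, 0, 0, 1], [0, -6, 0, 0, 0, 0, 1], [0, -6, 0, 0, 0, 0, 1], [0, -5, 0, 0, 0, 0, 1], [0, -3, 0, 0, 0, 0, 1], [0, 0, 0, 0, 0, 0, 1], [0, 0, 0, 0, 0, 0, 1], [0, 0, 0, 0, 0, 0, 1], [0, 0, 0, 0, 0, 0, 1]]}}

```text
time_s: 30.77
tool_pos: [0.4768, -0.0069, 0.0984]
ee_rot: [0.711, 0.703, 0.002, 0.001]
wrist_force: [5.4, 2.0, 4.5]
gripper_width: 0.01
```

Run:
```python
from h import *
todo((.475,-.0087,.095));c=capture('top');save(c,'top14');save(wrist(),'w14');c=capture('scene');save(c,'s14')
```

```text
t 30.7667 pos [ 0.4768 -0.0069  0.0984] tool delta mm [-1.8 -1.8  3.4] jaw yaw deg -0.64 w 0.01000305930791967 F [5.4 2.  4.5]
```

View pics/s14.png

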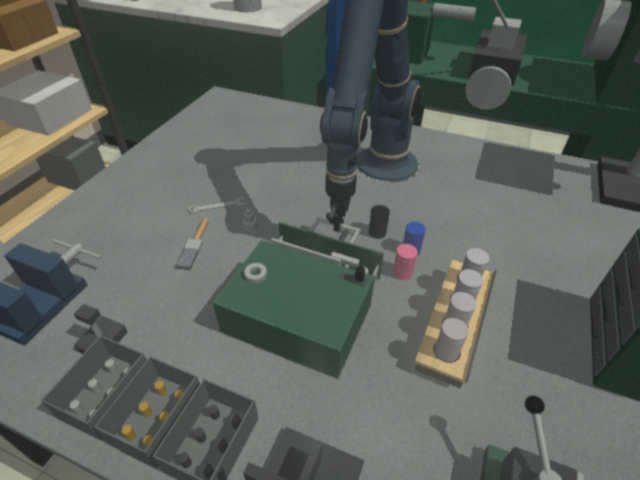

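View pics/top14.png

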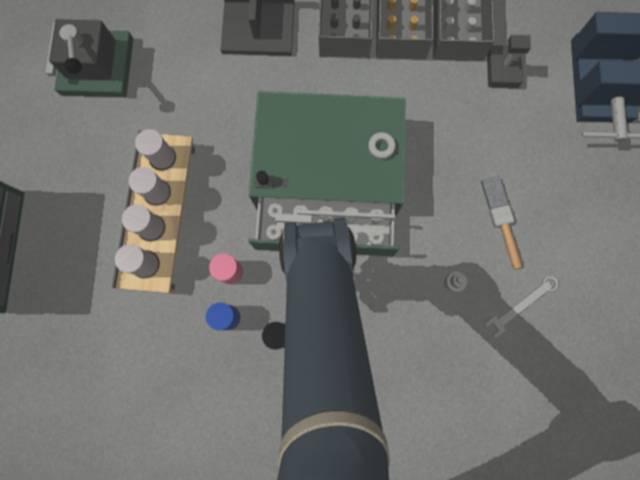

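View pics/w14.png

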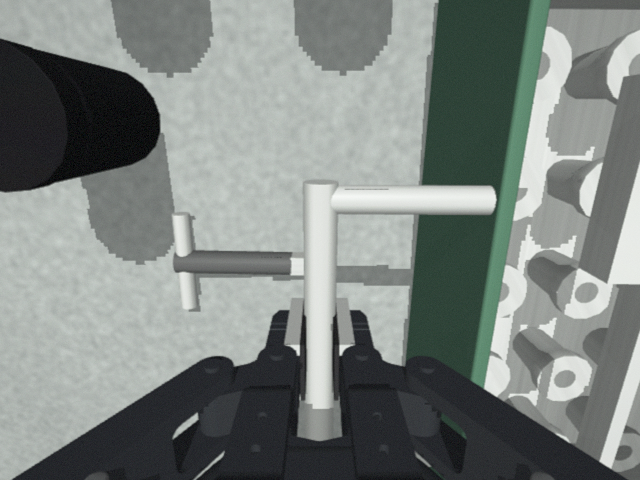

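The views show the drawer about 87 mm out with the bar gripped at (318,400) in the wrist image. All four tins are in the row and the bystanders haven't moved. One short hold to check it is steady, then I'll hand in.

>>> {"method": "servo_tool", "body": {"plan": [[0, 0, 0, 0, 0, 0, 1], [0, 0, 0, 0, 0, 0, 1], [0, 0, 0, 0, 0, 0, 1], [0, 0, 0, 0, 0, 0, 1], [0, 0, 0, 0, 0, 0, 1], [0, 0, 0, 0, 0, 0, 1]]}}

```text
time_s: 31.42
tool_pos: [0.4768, -0.007, 0.0984]
ee_rot: [0.711, 0.703, 0.002, 0.001]
wrist_force: [5.5, 1.4, 5.3]
gripper_width: 0.0099
```

```bash
python3 -c "
from h import *
todo((.475,-.0087,.095))
from rig import finish_job;print(finish_job())"
```

```text
t 31.4167 pos [ 0.4768 -0.007   0.0984] tool delta mm [-1.8 -1.8  3.4] jaw yaw deg -0.65 w 0.009904030428537564 F [5.5 1.4 5.3]
the job is handed in; nothing more can be done
None
```

I handed the job in at 31.4 s, with the drawer held open by its handle; the system reports no verdict.

- **Tins:** both stand on the two free discs. Wrist views put them within about 1–2 mm of the centres.
- **Tug:** with the catch as found, the drawer stopped dead at about 7.5 mm and the force rose to 14 N, so it was caught.
- **Catch:** I slid the knob about 18 mm to the left, to the end of its slot.
- **Drawer:** it then came out freely. At the last check it was about 87 mm out and steady, with about 5.5 N of spring pull on the grip.
- **Other things:** in the last pictures, the rest of the scene looked unmoved. I checked this by eye and did not measure it.
- **Mishaps:** one wrist turn first went the wrong way, to joint 7's limit, and I reversed it in free air. The first automatic measurement of the bar in the top view was unreliable, so I measured it again with the wrist camera.

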